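# Sort two microscope spacer pillars by gauge slot

### The job

Two steel spacer pillars from the microscope stands, one short and one long, lie on the lab bench beside two blue gauge blocks. Sort them by length: put the short pillar into the block with the short slot and the long pillar into the block with the long slot, so that each lies down inside its slot below the rim. The brass pillar is not part of the job.

Things in the scene. Friction and masses are not known exactly. Their poses are not given: they have to be found in the camera images.
- short_pillar_center (a point): centre of the short loose stainless-steel spacer pillar, a bright grey rod 60 mm long and 14 mm across, about 70 g, lying on the dark bench mat; the point is on its axis, half-way along, 7 mm above its underside. x runs along the pillar, z up. Its sides have eight shallow flats (one is underneath, two are upright), so it does not roll by itself.
- long_pillar_center (a point): centre of the long loose stainless-steel spacer pillar, a bright grey rod 110 mm long and 14 mm across, about 130 g, lying on the dark bench mat; the point is on its axis, half-way along, 7 mm above its underside. x runs along the pillar, z up. Its sides have eight shallow flats (one is underneath, two are upright), so it does not roll by itself.
- short_slot_mouth (a point): centre of the mouth of the short gauge slot, at rim height, 36 mm above the bench. The gauge is a fixed blue block with a white top plate, 154 x 60 x 36 mm (x, y, z), with one open slot in its middle: 82 mm along x, 40 mm along y, 28 mm deep, with upright walls and a flat black floor. x runs along the slot, z up. It takes the 60 mm pillar only. Four dark screw heads in its corners.
- long_slot_mouth (a point): centre of the mouth of the long gauge slot, at rim height, 36 mm above the bench. The gauge is a fixed blue block with a white top plate, 154 x 60 x 36 mm (x, y, z), with one open slot in its middle: 132 mm along x, 40 mm along y, 28 mm deep, with upright walls and a flat black floor. x runs along the slot, z up. It is meant for the 110 mm pillar. No screw heads on it.
Mind the look-alikes: they are no part of the job. Leave any orange or purple look-alike of the part that bears short_pillar_center alone.

How it is judged:
By the outcome, as a careful person would: the job done as asked, in the order asked, and still so for the second after the job is handed in, with the robot touching nothing.
It also fails if it takes over 54 s, if anything falls off the work surface, if the arm or the gripper's body presses on something with over 40 N, if the wrist force passes 120 N, or if a joint passes its speed limit or range.

### The arm

A 7-joint arm with a two-finger parallel gripper is mounted at the origin on the work surface. World frame = base frame: x ahead of the robot, y to its left, z up, the work surface at z = 0. Lengths are in m, angles in rad, forces in N, time in s.
With the tool pointing down it reaches from about 0.4 to 0.875 m from the base axis. Payload 6.5 kg.
Tool frame: the origin (TCP) lies on the centre line of the jaws, within the pads' length; the fingertips stand robot.nose_length ahead of it and the grasp point (between the pads) lies 2 mm behind it (robot.nose_length is the distance from the TCP to the fingertips, in m); z points along the fingers, y is the line along which they close (so a half turn about z gives the same grasp; the last joint's range is limited). The gripper opens to 85 mm and grips with 20 to 120 N. Pads are 22 mm wide; open, the fingers measure 114 mm over their backs; the gripper's body (76 mm by 85 mm) begins 54 mm behind the grasp point. The pads swing forward as they close: fully open they stand 13 mm farther back than shut.
Start: joints at [-1.283, 0.536, -0.004, 1.538, 0.003, 1.067, -0.071], TCP at [0.225, 0.61, 0.248] pointing down, gripper open.
Joint ranges: [-2.7, 2.7], [-0.37, 2.16], [-1.27, 1.26], [0.24, 2.4], [-1.31, 4.45], [0.19, 1.91], [-2.76, 2.76]. Speed limits (rad/s): [2.39, 2.39, 3.14, 3.14, 3.14, 3.14, 3.14].

### API

Orientations are given as a unit quaternion [x, y, z, w].
In Python, from station import robot gives the robot as it stands.
- The arm moves only by the shell command python3 -m handwheel 'ROWS' [FORCE]. ROWS is JSON, one flat list of numbers, 7 for each row, row after row: the shift along the tool's x, y, z normalised to -1 to 1, where 1 is 10 cm, then the turn, a rotation vector about the tool's x, y, z normalised to -1 to 1, where 1 is 90 degrees, then the opening, from 0 (shut) to 1 (fully open). A call has 1 to 20 rows; each row is the pose to reach, as a shift and turn from the pose commanded when the call began, along the tool's axes at that moment; what a row does not reach only later rows make up. A row lasts 1/8 s, in which the tool goes at most 62.5 mm and 10.7 degrees, less where a joint would pass 70% of its speed; a pose out of reach is approached as far as the arm can. A call with a number of a shift or a turn outside -1 to 1 is refused whole. A call with a gripper value outside its range is refused whole. The fingers move at their own pace and stop on an object; FORCE is the grip in N (left out, the last holds). Time passes only in rows, so rows that repeat a pose let the fingers close. It gives the time, the measured TCP pose, the force, the opening and the grip force at its end, in the units of the state.
- robot.get_obs(): the state, without advancing time (a new reading comes with each control period).
- robot.capture(name): name is "scene" or "top" or "wrist"; returns (picture, depth): 420x560x3 uint8, red, green, blue; 420x560 float32, m along the optical axis (not along the pixel's ray), 0 where there is no reading.
- robot.camera_model(name): a dict with "mtx" (3x3 intrinsics, pixels), "R" (3x3) and "t" (3): a world point X has camera coordinates R X + t. Camera axes: x right, y down, z forward; pixel columns grow to the right and rows downward; lengths in m; the calibration is good to about 2 mm. The wrist camera is an equidistant fisheye: a pixel r from the principal point sees the ray r / f radians off the axis. A picture is of the moment at which its call begins: read the wrist's pose just before it. camera_model takes no time and is no camera call; for the wrist camera it gives the pose at the moment of the call.
- robot.sign_off(): hands the job in; it is judged then, once.
The state is a dict: "clock": time; "joint_positions": joint angles; "joint_vel": joint speeds; "joint_torque": joint torques, N m; "tool_pos": TCP position; "eef_rot": TCP orientation; "contact_force": force on the tool from outside, world axes, zero at the start; "torque": the same for the moment, N m; "finger_gap": opening from 0.0 (shut) to 1.0 (fully open); "gripper_force": force on a finger pad.
Only numpy, scipy, OpenCV 4.12 (cv2) and the standard library are available. Lean on these libraries where they do the work, as an engineer would, in place of code of your own. Each camera call takes 0.05 s, during which the arm holds its last target. There are 200 camera calls.

## Working session

There is one attempt and no reset: what is moved stays moved. The work goes in short steps, Python scripts to look and compute and a shell command to move; the robot and the scene stay as the last step left them, time stands still between calls to the robot, and variables do not carry over. Pictures are saved under pics/ and viewed, at most 10 in all, crops included, and the job is handed in when it is done.

```bash
mkdir -p pics; ls
python3 - <<'E'
from station import robot
import cv2,numpy as np
o=robot.get_obs();print(o['clock'],o['tool_pos'],o['eef_rot'],o['finger_gap'],robot.nose_length)
for n in("top","scene"):
    p,d=robot.capture(n);cv2.imwrite(f"pics/{n}0.png",p[:,:,::-1]);np.save(f"{n}0.npy",d)
    m=robot.camera_model(n);print(n,m)
E
```

```text
pics
0.0 [0.22503966 0.60917327 0.24742294] [ 1.75970773e-01  9.84395016e-01 -8.56617851e-04 -7.58462331e-05] 0.9988900576452827 0.017
top {'mtx': array([[473.28692273,   0.        , 277.08477568],
       [  0.        , 473.28692273, 207.47377858],
       [  0.        ,   0.        ,   1.        ]]), 'R': array([[-0.00617613, -0.99982647, -0.01757502],
       [-0.98156667,  0.00941877, -0.19088783],
       [ 0.19102024,  0.0160721 , -0.98145451]]), 't': array([0.026964  , 0.54709948, 0.82533545])}
scene {'mtx': array([[441.54340997,   0.        , 272.98882645],
       [  0.        , 441.54340997, 208.3773706 ],
       [  0.        ,   0.        ,   1.        ]]), 'R': array([[ 0.77925033,  0.6267048 ,  0.00316463],
       [ 0.49833649, -0.61655817, -0.60952175],
       [-0.38003902,  0.47654707, -0.79276303]]), 't': array([-0.41401527, -0.23872874,  1.07708473])}
```

View pics/top0.png

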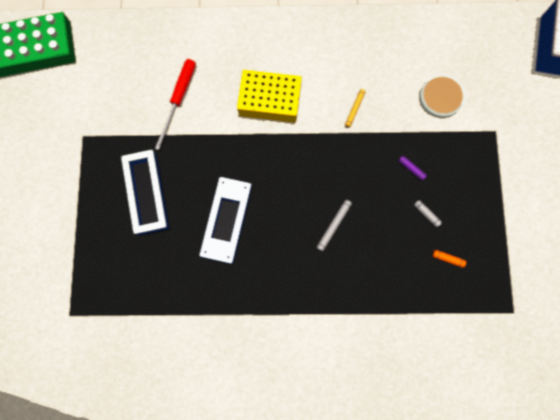

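View pics/scene0.png

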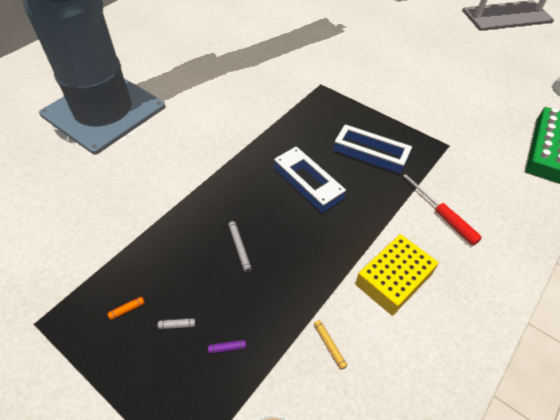

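The top view shows the candidates for the steel pillars: short steel (428,213), long steel (335,225), purple (413,168), orange (450,258) and brass (355,108). By the description I choose the grey rods at (428,213) and (335,225). The block with four screws (226,220) has the short slot, and the plain block (144,192) has the long slot. The scene view agrees, with the short rod at (176,323) and the long rod at (239,246). Next I measure both views and check one close crop.

```bash
cat > h.py <<'E'
import cv2,numpy as np
from scipy.spatial.transform import Rotation as Ro
def ray(m,px,z):
    px=np.atleast_2d(px).astype(float);R,t=m['R'],m['t']
    d=np.c_[px,np.ones(len(px))]@np.linalg.inv(m['mtx']).T@R
    c=-R.T@t
    return c+d*((z-c[2])/d[:,2])[:,None]
def rect(m,mask,z):
    "centre, (length,width), yaw of long side in world"
    c=max(cv2.findContours(mask,cv2.RETR_EXTERNAL,cv2.CHAIN_APPROX_NONE)[0],key=cv2.contourArea)
    w=ray(m,c[:,0,:],z)[:,:2]
    b=cv2.boxPoints(cv2.minAreaRect((w*1000).astype(np.float32)))/1000
    e=[b[1]-b[0],b[2]-b[1]];L=[np.linalg.norm(x) for x in e];k=int(np.argmax(L))
    return b.mean(0).round(4),np.sort(L)[::-1].round(4),round(np.degrees(np.arctan2(e[k][1],e[k][0]))%180,1)
def grey(im,box,lo):
    x0,y0,x1,y1=box;h=cv2.cvtColor(im,cv2.COLOR_BGR2HSV)
    k=((h[:,:,2]>lo)&(h[:,:,1]<70)).astype(np.uint8);q=np.zeros_like(k);q[y0:y1,x0:x1]=k[y0:y1,x0:x1];return q
def rows(o,p,yaw):
    "shift/turn in handwheel units from pose o to point p, tool down, y axis (closing) perpendicular to yaw deg"
    R0=Ro.from_quat(o['eef_rot']);out=[]
    for y in(yaw,yaw+180):
        x=np.array([np.cos(np.radians(y)),np.sin(np.radians(y)),0]);z=np.array([0,0,-1.]);
        R1=Ro.from_matrix(np.c_[x,np.cross(z,x),z])
        out.append((R0.inv()*R1).as_rotvec()/(np.pi/2))
    r=min(out,key=np.linalg.norm)
    print('shift',(R0.inv().apply(np.array(p)-o['tool_pos'])/0.1).round(3),'turn',r.round(3),'alt',[a.round(2) for a in out])
E
python3 - <<'E'
from h import *;from station import robot
B={'top':dict(short=((405,195,450,235),90,.007),long=((310,190,360,260),90,.007),sslot=((190,165,262,275),150,.036),lslot=((110,140,175,242),150,.036)),
'scene':dict(short=((150,310,205,338),90,.007),long=((220,212,260,280),90,.007),sslot=((268,140,350,215),150,.036),lslot=((325,118,418,180),150,.036))}
for n in B:
    im=cv2.imread(f'pics/{n}0.png');m=robot.camera_model(n)
    for k,(b,lo,z) in B[n].items(): print(n,k,*rect(m,grey(im,b,lo),z))
a=cv2.imread('pics/top0.png')[150:275,300:475];b=cv2.imread('pics/top0.png')[140:275,105:265]
f=lambda i:cv2.resize(i,(390,350),interpolation=cv2.INTER_CUBIC)
cv2.imwrite('pics/crop.png',np.hstack([f(a),f(b)]))
o=robot.get_obs();print(o['joint_positions'])
E
```

```text
top short [ 0.5427 -0.2691] [0.0618 0.0142] 42.2
top long [ 0.5217 -0.0868] [0.1125 0.015 ] 147.6
top sslot [0.5296 0.1208] [0.1566 0.0631] 166.9
top lslot [0.5862 0.2796] [0.1568 0.0628] 12.0
scene short [ 0.539  -0.2695] [0.0617 0.0149] 42.7
scene long [ 0.5168 -0.0854] [0.1125 0.0146] 147.3
scene sslot [0.5284 0.1199] [0.1565 0.0624] 166.8
scene lslot [0.5851 0.2784] [0.156  0.0629] 12.0
[-1.28320829  0.53711765 -0.00445155  1.53875791  0.00258236  1.06728837
 -0.0711921 ]
```

View pics/crop.png

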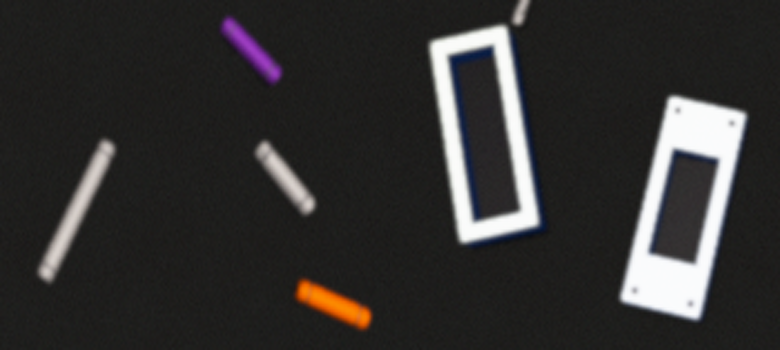

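The crop confirms two grey rods, the short one with its end grooves, separate from purple and orange. The block with four screws has the short slot and the plain block has the long one. I take the short pillar first. The fingers around a pillar measure about 43 mm and the slot is 40 mm wide, so I'll release each pillar just above the rim.

```bash
for i in 1; do
python3 -m handwheel '[-0.86,-1,0,0,0,0,1, -0.86,-1,0,0,0,0,1, -0.86,-1,0,0,0,0,1]' 40 | tail -3
python3 -m handwheel '[-0.86,-1,0,0,0,0,0.5, -0.86,-1,0,0,0,0,0.5, -0.86,-1,0,0,0,0,0.5]' >/dev/null
python3 -m handwheel '[-0.86,-1,0,0,0,0,0.5, -0.86,-1,0,0,0,0,0.5, -0.86,-1,0,0,0,0,0.5]' >/dev/null
python3 -m handwheel '[-0.86,-1,0,0,0,0,0.5, -0.86,-1,0,0,0,0,0.5, -0.86,-1,0,0,0,0,0.5]' >/dev/null
python3 -m handwheel '[-0.86,-1,0,0,0,0,0.5, -0.86,-1,0,0,0,0,0.5, -0.86,-1,0,0,0,0,0.5]' >/dev/null
python3 -m handwheel '[-0.86,-1,0,0,0,0,0.5, -0.86,-1,0,0,0,0,0.5, -0.86,-1,0,0,0,0,0.5]' >/dev/null
python3 -m handwheel '[-0.86,-1,0,0,0,0,0.5, -0.86,-1,0,0,0,0,0.5, -0.86,-1,0,0,0,0,0.5]' >/dev/null
python3 -m handwheel '[0,0,0,0,0,0.65,0.5, 0,0,0,0,0,0.65,0.5, 0,0,0,0,0,0.65,0.5, 0,0,0,0,0,0.65,0.5, 0,0,0,0,0,0.65,0.5, 0,0,0,0,0,0.65,0.5]' >/dev/null
python3 -m handwheel '[0,0,0,0,0,0.65,0.5, 0,0,0,0,0,0.65,0.5, 0,0,0,0,0,0.65,0.5, 0,0,0,0,0,0.65,0.5, 0,0,0,0,0,0.65,0.5, 0,0,0,0,0,0.65,0.5, 0,0,0,0,0,0.65,0.5]'
done
python3 - <<'E'
from h import *;from station import robot
o=robot.get_obs();print(o['clock'],o['joint_positions'],o['tool_pos'])
rows(o,(.541,-.2693,.12),42.4)
m=robot.camera_model('wrist');p,d=robot.capture('wrist');cv2.imwrite('pics/w1.png',p[:,:,::-1]);print(m)
E
```

```text
contact_force: [-1.4, 1.0, -0.1]
finger_gap: 0.998
gripper_force: 0.0
clock: 4.35
tool_pos: [0.5486, -0.2518, 0.2473]
eef_rot: [0.93, 0.367, -0.0, -0.001]
contact_force: [-0.7, -0.1, 0.4]
finger_gap: 0.501
gripper_force: 0.0
4.35 [-0.27047357  0.61967022  0.92563553  1.70411088 -0.54880023  1.10146406
  0.00474138] [ 0.54858961 -0.25177789  0.2473266 ]
shift [-0.176  0.079  1.273] turn [-0.001 -0.001  0.007] alt [array([-0.  , -0.  ,  0.01]), array([ 0.  , -0.  , -1.99])]
{'mtx': array([[325.1922621 ,   0.        , 277.47731405],
       [  0.        , 325.1922621 , 209.87121203],
       [  0.        ,   0.        ,   1.        ]]), 'R': array([[ 0.68176173, -0.7315708 , -0.00225973],
       [-0.6945557 , -0.64823075,  0.31207255],
       [-0.22976799, -0.21118961, -0.95005559]]), 't': array([-0.55752896,  0.17775622,  0.45279783])}
```

View pics/w1.png

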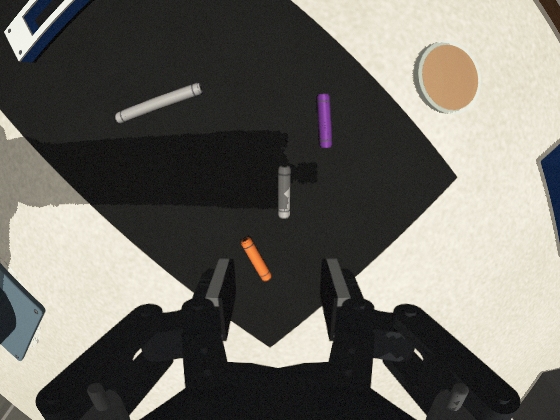

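The wrist picture shows the short pillar upright at (284,192), with purple at (325,120), orange at (256,259) and the jaws centred near column 278. I'll refine the pillar pose from this view.

```bash
cat >> h.py <<'E'
def fray(m,px,z):
    K=m['mtx'];px=np.atleast_2d(px).astype(float)
    u=cv2.fisheye.undistortPoints(px[:,None,:],K,np.zeros(4))[:,0,:]  # equidistant, no distortion
    P=u@K[:2,:2].T+K[:2,2]
    return ray(m,P,z)
def frect(m,mask,z):
    c=max(cv2.findContours(mask,cv2.RETR_EXTERNAL,cv2.CHAIN_APPROX_NONE)[0],key=cv2.contourArea)
    w=fray(m,c[:,0,:],z)[:,:2]
    b=cv2.boxPoints(cv2.minAreaRect((w*1000).astype(np.float32)))/1000
    e=[b[1]-b[0],b[2]-b[1]];L=[np.linalg.norm(x) for x in e];k=int(np.argmax(L))
    return b.mean(0).round(4),np.sort(L)[::-1].round(4),round(np.degrees(np.arctan2(e[k][1],e[k][0]))%180,1)
E
python3 - <<'E'
from h import *;from station import robot
im=cv2.imread('pics/w1.png');m=robot.camera_model('wrist')
s=frect(m,grey(im,(268,155,302,225),55),.007);print(s)
print(frect(m,grey(im,(105,70,215,130),80),.007))
o=robot.get_obs();rows(o,(*s[0],.12),s[2])
E
```

```text
(array([ 0.5395, -0.2703], dtype=float32), array([0.063 , 0.0138], dtype=float32), np.float32(43.0))
(array([ 0.5173, -0.0864], dtype=float32), array([0.1136, 0.0142], dtype=float32), np.float32(147.5))
shift [-0.188  0.072  1.275] turn [-0.001 -0.     0.   ] alt [array([-0., -0.,  0.]), array([ 0., -0., -2.])]
```

```bash
python3 -m handwheel '[-0.18,0.07,0.5,0,0,0,0.5, -0.18,0.07,1,0,0,0,0.5, -0.18,0.07,1,0,0,0,0.5]' >/dev/null
python3 -m handwheel '[0,0,0.5,0,0,0,0.5, 0,0,0.9,0,0,0,0.5, 0,0,0.9,0,0,0,0.5]' >/dev/null
python3 -m handwheel '[0,0,0.2,0,0,0,0.5, 0,0,0.38,0,0,0,0.5, 0,0,0.38,0,0,0,0.5, 0,0,0.38,0,0,0,0.5]' 
python3 -m handwheel '[0,0,0,0,0,0,0, 0,0,0,0,0,0,0, 0,0,0,0,0,0,0, 0,0,0,0,0,0,0, 0,0,0,0,0,0,0, 0,0,0,0,0,0,0, 0,0,0,0,0,0,0, 0,0,0,0,0,0,0]' 60
```

```text
clock: 5.65
tool_pos: [0.5392, -0.2732, 0.0207]
eef_rot: [0.931, 0.364, 0.0, 0.0]
contact_force: [0.5, -0.4, 0.3]
finger_gap: 0.496
gripper_force: 0.0
clock: 6.65
tool_pos: [0.5393, -0.2731, 0.021]
eef_rot: [0.931, 0.364, 0.0, 0.0]
contact_force: [-0.7, 1.6, 5.8]
finger_gap: 0.139
gripper_force: 60.0
```

```bash
python3 -m handwheel '[0,0,-0.5,0,0,0,0, 0,0,-1,0,0,0,0, 0,0,-1,0,0,0,0]'
python3 -m handwheel '[0.87,-0.98,0,0,0,0,0, 0.87,-0.98,0,0,0,0,0, 0.87,-0.98,0,0,0,0,0]' >/dev/null
python3 -m handwheel '[0.87,-0.98,0,0,0,0,0, 0.87,-0.98,0,0,0,0,0, 0.87,-0.98,0,0,0,0,0]' >/dev/null
python3 -m handwheel '[0.86,-0.98,0,0,0,0,0, 0.86,-0.98,0,0,0,0,0, 0.86,-0.98,0,0,0,0,0]' >/dev/null
python3 -m handwheel '[0,0,0,0,0,0.62,0, 0,0,0,0,0,0.62,0, 0,0,0,0,0,0.62,0, 0,0,0,0,0,0.62,0, 0,0,0,0,0,0.62,0, 0,0,0,0,0,0.62,0, 0,0,0,0,0,0.62,0]'
python3 - <<'E'
from h import *;from station import robot
o=robot.get_obs();print(o['joint_positions'])
rows(o,(.529,.1204,.055),-13.1)
p,d=robot.capture('wrist');cv2.imwrite('pics/w2.png',p[:,:,::-1])
E
```

```text
clock: 7.02
tool_pos: [0.541, -0.2744, 0.1239]
eef_rot: [0.931, 0.364, 0.002, 0.002]
contact_force: [0.0, 0.3, -0.2]
finger_gap: 0.14
gripper_force: 59.3
clock: 9.02
tool_pos: [0.5305, 0.1183, 0.1201]
eef_rot: [0.994, -0.113, 0.0, 0.0]
contact_force: [-0.1, 0.3, -1.9]
finger_gap: 0.137
gripper_force: 59.3
[-1.03504145  0.83581117  1.06309972  1.95479646 -0.92576258  0.9447725
 -1.29240695]
shift [-0.02  -0.017  0.651] turn [ 0.001 -0.     0.001] alt [array([ 0., -0.,  0.]), array([ 0.,  0., -2.])]
```

View pics/w2.png

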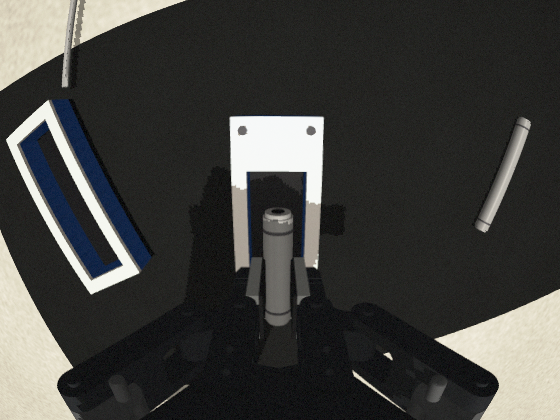

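The short pillar is held along the slot, at column 277 over a slot spanning columns 248 to 306. I lower it to just above the rim and release.

```bash
python3 -m handwheel '[-0.05,-0.02,0.3,0,0,0,0, -0.05,-0.02,0.6,0,0,0,0, -0.05,-0.02,0.63,0,0,0,0, -0.05,-0.02,0.63,0,0,0,0, -0.05,-0.02,0.63,0,0,0,0]'
python3 -m handwheel '[0,0,0,0,0,0,0.5, 0,0,0,0,0,0,0.5, 0,0,0,0,0,0,0.5, 0,0,0,0,0,0,0.5, 0,0,0,0,0,0,0.5]'
python3 -m handwheel '[0,0,-0.4,0,0,0,0.5, 0,0,-0.9,0,0,0,0.5, 0,0,-0.9,0,0,0,0.5]'
python3 - <<'E'
from h import *;from station import robot
o=robot.get_obs()
p,d=robot.capture('wrist');q,_=robot.capture('scene');cv2.imwrite('pics/w3.png',np.hstack([cv2.resize(p,(400,300)),cv2.resize(q[120:250,230:420],(400,300))])[:,:,::-1])
rows(o,(.519,-.0864,.15),-32.5)
E
```

```text
clock: 9.7
tool_pos: [0.5269, 0.1225, 0.0585]
eef_rot: [0.994, -0.114, 0.001, -0.0]
contact_force: [0.7, -0.2, -0.1]
finger_gap: 0.141
gripper_force: 59.3
clock: 10.32
tool_pos: [0.526, 0.1226, 0.0573]
eef_rot: [0.994, -0.114, 0.0, 0.0]
contact_force: [-0.3, 0.2, 0.5]
finger_gap: 0.498
gripper_force: 0.0
clock: 10.7
tool_pos: [0.5281, 0.1226, 0.1503]
eef_rot: [0.993, -0.114, 0.003, -0.001]
contact_force: [0.0, 0.8, 0.2]
finger_gap: 0.499
gripper_force: 0.0
shift [0.384 2.056 0.   ] turn [-0.002 -0.003  0.216] alt [array([-0.  , -0.  ,  0.22]), array([ 0.  , -0.  , -1.78])]
```

View pics/w3.png

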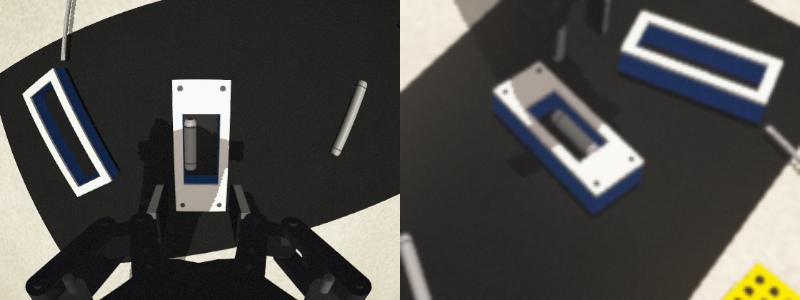

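The short pillar lies flat inside the short slot, at about (190,145) in the left half. Now the long pillar.

```bash
python3 -m handwheel '[0.19,0.9,0,0,0,0,0.5, 0.19,1,0,0,0,0,0.5, 0.19,1,0,0,0,0,0.5]' >/dev/null
python3 -m handwheel '[0.19,1,0,0,0,0,0.5, 0.19,1,0,0,0,0,0.5, 0.19,1,0,0,0,0,0.5]' >/dev/null
python3 -m handwheel '[0,0.05,0,0,0,0.216,0.5, 0,0.05,0,0,0,0.216,0.5, 0,0.05,0,0,0,0.216,0.5, 0,0.05,0,0,0,0.216,0.5]'
python3 - <<'E'
from h import *;from station import robot
m=robot.camera_model('wrist');o=robot.get_obs();p,d=robot.capture('wrist')
p=np.ascontiguousarray(p[:,:,::-1]);cv2.imwrite('pics/w4.png',p)
g=grey(p,(240,80,320,285),55);s=frect(m,g,.007);print(s)
rows(o,(*s[0],.02),s[2]);rows(o,(.519,-.0864,.02),-32.5)
E
```

```text
clock: 12.05
tool_pos: [0.5167, -0.0845, 0.1468]
eef_rot: [0.961, -0.278, -0.0, -0.0]
contact_force: [-0.1, 0.8, 0.7]
finger_gap: 0.494
gripper_force: 0.0
(array([ 0.5178, -0.0863], dtype=float32), array([0.1131, 0.0136], dtype=float32), np.float32(147.4))
shift [0.02  0.009 1.268] turn [0.    0.001 0.004] alt [array([-0.,  0., -2.]), array([0., 0., 0.])]
shift [0.031 0.003 1.268] turn [0.    0.001 0.003] alt [array([0., 0., 0.]), array([-0.,  0., -2.])]
```

View pics/w4.png

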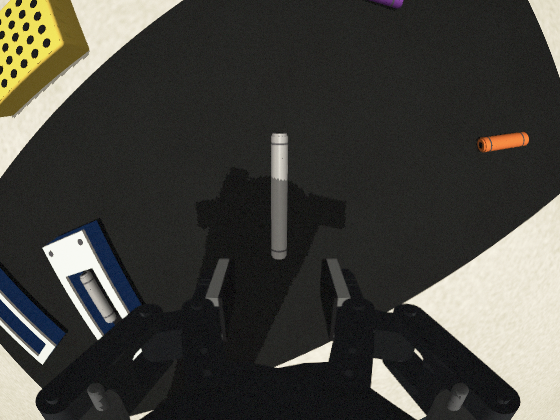

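The long pillar is upright at column 279, rows 132 to 259, centred between the jaws. The short pillar is still in its slot at (98,297).

```bash
python3 -m handwheel '[0.02,0,0.5,0,0,0,0.5, 0.02,0,0.9,0,0,0,0.5, 0.02,0,0.9,0,0,0,0.5]' >/dev/null
python3 -m handwheel '[0,0,0.2,0,0,0,0.5, 0,0,0.37,0,0,0,0.5, 0,0,0.37,0,0,0,0.5, 0,0,0.37,0,0,0,0.5]' 
python3 -m handwheel '[0,0,0,0,0,0,0, 0,0,0,0,0,0,0, 0,0,0,0,0,0,0, 0,0,0,0,0,0,0, 0,0,0,0,0,0,0, 0,0,0,0,0,0,0, 0,0,0,0,0,0,0, 0,0,0,0,0,0,0]' 80
python3 -m handwheel '[0,0,-0.5,0,0,0,0, 0,0,-1,0,0,0,0, 0,0,-1,0,0,0,0, 0,0,-1,0,0,0,0]'
python3 - <<'E'
from h import *;from station import robot
o=robot.get_obs();print(o['joint_positions'])
rows(o,(.5857,.279,.12),12)
E
```

```text
clock: 12.98
tool_pos: [0.5188, -0.0869, 0.0211]
eef_rot: [0.96, -0.28, 0.0, -0.0]
contact_force: [0.8, -0.0, 0.0]
finger_gap: 0.503
gripper_force: 0.0
clock: 13.98
tool_pos: [0.5187, -0.0868, 0.0211]
eef_rot: [0.96, -0.28, 0.0, -0.0]
contact_force: [-2.0, 0.4, 7.2]
finger_gap: 0.13
gripper_force: 78.6
clock: 14.48
tool_pos: [0.518, -0.0862, 0.1199]
eef_rot: [0.96, -0.28, -0.0, -0.0]
contact_force: [0.1, 0.3, -2.2]
finger_gap: 0.127
gripper_force: 79.2
[-0.68363478  0.83470272  1.09753622  2.00220236 -0.95309413  0.9437134
 -1.21117027]
shift [-1.390e+00 -3.444e+00  1.000e-03] turn [-0.     0.    -0.494] alt [array([-0.  ,  0.  , -0.49]), array([0.  , 0.  , 1.51])]
```

```bash
python3 -m handwheel '[-0.35,-0.86,0,0,0,0,0, -0.35,-0.86,0,0,0,0,0]' >/dev/null
python3 -m handwheel '[-0.35,-0.86,0,0,0,0,0, -0.35,-0.86,0,0,0,0,0]' >/dev/null
python3 -m handwheel '[-0.35,-0.86,0,0,0,0,0, -0.35,-0.86,0,0,0,0,0]' >/dev/null
python3 -m handwheel '[-0.34,-0.86,0,0,0,0,0, -0.34,-0.86,0,0,0,0,0, -0.34,-0.86,0,0,0,0,0]' >/dev/null
python3 -m handwheel '[0,0,0,0,0,-0.494,0, 0,0,0,0,0,-0.494,0, 0,0,0,0,0,-0.494,0, 0,0,0,0,0,-0.494,0, 0,0,0,0,0,-0.494,0, 0,0,0,0,0,-0.494,0, 0,0,0,0,0,-0.494,0]'
python3 - <<'E'
from h import *;from station import robot
o=robot.get_obs()
rows(o,(.5857,.279,.057),12)
p,d=robot.capture('wrist');cv2.imwrite('pics/w5.png',p[:,:,::-1])
E
```

```text
clock: 16.48
tool_pos: [0.5858, 0.2777, 0.1199]
eef_rot: [0.995, 0.103, -0.0, 0.0]
contact_force: [0.3, 0.8, -0.7]
finger_gap: 0.13
gripper_force: 79.2
shift [ 0.002 -0.013  0.629] turn [ 0.     0.    -0.002] alt [array([ 0.,  0., -0.]), array([ 0., -0.,  2.])]
```

View pics/w5.png

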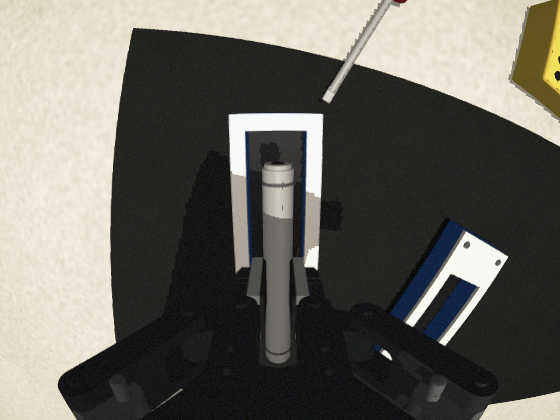

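The long pillar is at column 277, aligned over the long slot (columns 247 to 306). I lower it and release.

```bash
python3 -m handwheel '[0,-0.01,0.3,0,0,0,0, 0,-0.01,0.6,0,0,0,0, 0,-0.01,0.63,0,0,0,0, 0,-0.01,0.63,0,0,0,0, 0,-0.01,0.63,0,0,0,0]'
python3 -m handwheel '[0,0,0,0,0,0,0.5, 0,0,0,0,0,0,0.5, 0,0,0,0,0,0,0.5, 0,0,0,0,0,0,0.5, 0,0,0,0,0,0,0.5]'
python3 -m handwheel '[0,0,-0.4,0,0,0,0.5, 0,0,-0.9,0,0,0,0.5, 0,0,-0.9,0,0,0,0.5]'
python3 -m handwheel '[-0.9,0,-0.5,0,0,0,0.5, -0.9,0,-0.5,0,0,0,0.5, -0.9,0,-0.5,0,0,0,0.5]'
python3 - <<'E'
from h import *;from station import robot
p,d=robot.capture('wrist');q,_=robot.capture('scene');cv2.imwrite('pics/w6.png',np.hstack([cv2.resize(p,(400,300)),cv2.resize(q[90:230,250:440],(400,300))])[:,:,::-1])
E
```

```text
clock: 17.15
tool_pos: [0.5868, 0.2792, 0.0587]
eef_rot: [0.995, 0.104, 0.001, -0.0]
contact_force: [-0.1, -0.2, -0.6]
finger_gap: 0.13
gripper_force: 79.2
clock: 17.77
tool_pos: [0.5858, 0.279, 0.0573]
eef_rot: [0.995, 0.104, 0.0, 0.0]
contact_force: [0.3, 0.7, 0.0]
finger_gap: 0.501
gripper_force: 0.0
clock: 18.15
tool_pos: [0.5884, 0.2792, 0.1513]
eef_rot: [0.995, 0.104, 0.003, -0.001]
contact_force: [-0.8, 0.3, -0.2]
finger_gap: 0.504
gripper_force: 0.0
clock: 18.52
tool_pos: [0.4958, 0.2605, 0.1975]
eef_rot: [0.995, 0.104, -0.001, -0.001]
contact_force: [0.4, 0.7, 0.8]
finger_gap: 0.498
gripper_force: 0.0
```

View pics/w6.png

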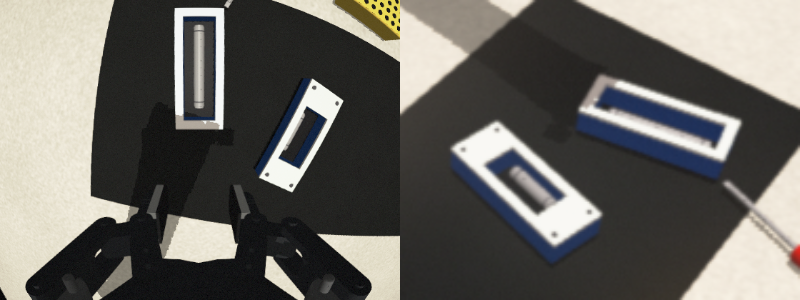

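Both pillars lie flat in their slots: long at (199,67) and short at (295,135) in the left half. The robot is clear of everything.

```bash
python3 -c "
from station import robot
print(robot.sign_off())"
```

```text
the job is handed in; nothing more can be done
None
```

The job is handed in at about 18.6 s: the short pillar lies flat in the short slot and the long pillar flat in the long slot, with the brass, orange and purple pieces never touched.

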